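Fit two keyed cogs on a sloping drive hub

ROBOT

A 6-joint arm with a two-finger parallel gripper is mounted at the origin on the work surface. World frame = base frame: x ahead of the robot, y to its left, z up, the work surface at z = 0. Lengths are in mm, angles in rad, forces in N, time in s.
With the tool pointing down it reaches from about 325 to 925 mm from the base axis. Payload 3.1 kg.
Tool frame: the origin (TCP) lies at the very end of the fingers, on their centre line; the grasp point (between the pads) lies 19 mm behind it; x points along the fingers, z is the direction in which the jaws open and shut, and the axes are right-handed (so a half turn about x gives the same grasp; the last joint's range is limited). The gripper opens to 85 mm and grips with 20 to 120 N. Pads are 22 mm wide; open, the fingers measure 114 mm over their backs; the gripper's body (76 mm by 85 mm) begins 54 mm behind the grasp point. The pads swing forward as they close: fully open they stand 13 mm farther back than shut.
Start: joints at [1.06, 0.217, 1.613, -0, 1.311, -0.112], TCP at [242.679, 575.974, 231.3] pointing down, gripper open.
Joint ranges: [-2.75, 2.75], [-0.78, 2.1], [0.31, 2.55], [-1.13, 4.27], [0.13, 2.63], [-2.58, 2.58]. Speed limits (rad/s): [2.79, 2.79, 3.14, 3.14, 3.14, 3.14].

INTERFACE

Orientations are given as a unit quaternion [x, y, z, w].
In Python, from station import move_to, move_linear, move_j, ungrasp, grasp, wait, ik, capture, Unreachable, hand_in, recognise, current_t, current_q, current_qd, current_joint_efforts, current_tool_pos, current_eef_rot, current_wrist_force, current_moment, current_width gives the robot as it stands. The module is installed in compiled form; this text tells all that it offers. Calls block until the motion is done:
- move_to(position, orientation): joint-space move of the TCP to a pose.
- move_linear(position, ori=None, velocity=150): straight line of the TCP; ori=None keeps the orientation; velocity is the mean speed in mm/s.
- move_j(angles): joint-space move.
- ungrasp() and grasp(force=None): open the fingers fully, or close them until they stop; force is the grip in N (None keeps the last).
- wait(seconds).
- ik(position, orientation): joint angles nearest the present ones, or None.
- capture(name): name is "side" or "top"; returns a dict with "img" (400x640x3 uint8, blue, green, red), "mtx" (3x3 intrinsics, pixels), "rvec" (rotation vector, rad) and "tvec" (3), from world to camera coordinates, as OpenCV has them. Camera axes: x right, y down, z forward; pixel columns grow to the right and rows downward; lengths in mm; the calibration is good to about 2 mm. A picture is of the moment at which its call begins. There is no depth.
A pose or a line that the arm cannot do raises Unreachable and nothing moves.
- hand_in(): hands the job in, once; it reports no verdict.
Trained networks look in a picture, given as the dict that the camera call returned (one of the last four; its "shot" number tells which), for a name from the list of things; names that differ only in an ending like _2 or _b are one class to them, and where a whole thing is asked for, a point or a joint stands for the part that bears it (a point fixed in the world has none). Each returns a list of dicts, best first, with "conf" (0 to 1); they miss things now and then, are a little off and sometimes report something else, mostly with a low value. They report only what shows in the picture. A call takes as long as a camera call. They do not tell look-alikes from the thing itself.
- recognise(picture, query): "box" ([left, top, right, bottom] in pixels, round what is visible of it).
Readings, each from a call of its own:
- current_t(): time.
- current_q(): joint angles.
- current_qd(): joint speeds.
- current_joint_efforts(): joint torques, N m.
- current_tool_pos(): TCP position.
- current_eef_rot(): TCP orientation.
- current_wrist_force(): force on the tool from outside, world axes, zero at the start.
- current_moment(): the same for the moment, N m.
- current_width(): opening from 0.0 (shut) to 1.0 (fully open).
Only numpy, scipy, OpenCV 4.12 (cv2) and the standard library are available. Lean on these libraries where they do the work, as an engineer would, in place of code of your own. Each camera call takes 0.05 s, during which the arm holds its last target. There are 200 camera calls.

TASK

Fit the two drive cogs on the sloping splined hub: swing the red keeper arm well out of the way (a quarter turn or nearly), slide the large dark steel cog on first, turned so that its keyway finds the hub's yellow master spline, until it is fully home on the hub's shoulder, then the small brass cog in the same way, fully home on the large one. Both cogs go on with their square bosses facing outward, up the hub. Then swing the keeper arm back over them as far as it goes, let go, and leave the other things on the bench where they lie.

Things in the scene. Friction and masses are not known exactly. Their poses are not given: they have to be found in the camera images.
- hub_shoulder (a point): Splined steel hub on the sloping face of a blue drive head. Point on its axis, on the round shoulder (radius 25 mm) where the large cog comes to rest. z runs outward along the hub's axis, which leans 25 degrees from vertical towards the robot; x points to the master spline and turns with the hub. The hub turns only stiffly (0.6 N m) and need not be turned. The sloping face lies 12 mm below the shoulder.
- hub_nose (a point): Tip of the hub's shaft, 57 mm above the shoulder; axes as for the shoulder. Shaft radius 10 mm, from 49 mm up it narrows to a nose of radius 4.5 mm at 57 mm. The master spline is one yellow key 7 mm wide that reaches 15 mm from the axis, from the shoulder up to 40 mm; above that the shaft is plain. The fine dark splines are only marks.
- large_cog_mid (a point): Large dark steel cog, loose, boss up, about 0.35 kg, 80 mm over the teeth: plate 8 mm thick, on it a square boss 40 x 40 mm, 16 mm high (24 mm in all). Point on its axis, 12 mm above the underside. z from plate to boss, x to the keyway (white stripe); boss sides face x and y. Through bore radius 11.5 mm, keyway 10 mm wide to 16.5 mm from the axis. Home: this point 12 mm above the shoulder.
- small_cog_mid (a point): Small brass cog, loose, boss up, about 0.25 kg, 64 mm over the teeth; otherwise built as the large one (8 mm plate, 40 mm square boss, 24 mm high in all, same bore and keyway). Point on its axis, 12 mm above the underside; z from plate to boss, x to the keyway (white stripe). Home on the large cog, this point is 36 mm above the shoulder.
- keeper (a joint): Angle of the red keeper arm: 0 closed across the hub (its stop), growing as it swings up the slope away from the hub, counter-clockwise seen from outside, to 1.75 rad. A little stiff (0.12 N m), it stays where left. Bar 12 mm wide, 6 mm thick, 107 mm long from its pivot, underside 50.5 mm above the shoulder: closed it blocks the hub, and it closes only over cogs that are fully home.
- keeper_pivot (a point): On the keeper arm's pivot axis, at the height of the knob's middle; z along the pivot axis, parallel to the hub's axis; -y points along the arm to the knob. It stands 85 mm to the side of the hub's axis, on a post of radius 11 mm.
- keeper_knob (a point): Middle of the upright round black knob on the keeper arm, 16 mm in diameter and 30 mm high above the arm, parallel to the hub's axis; 55 mm from the pivot axis. Axes as for the pivot.
- idler_mid (a point): White plastic idler ring, 60 mm across and 22 mm high, with a plain bore; centre, half-way up. Not part of the job.
- grease_mid (a point): Blue can, 56 mm across, 85 mm high; centre. Not part of the job.
- bearing_mid (a point): Small steel bearing ring, 42 mm across, 13 mm high; centre. Not part of the job.
- spanner_grip (a point): Steel spanner, 170 mm long; a point on its handle. Not part of the job.
Not all that is in view belongs to the job. Of the things that look like the part that bears large_cog_mid, take the one that is farthest to the robot's right at the start.

How it is judged (in metres and radians):
On the way, in this order (a step that is already met when the one before it is completed fails the run):
1. the keeper arm has been swung out of the way (more than 0.8 rad) (value of joint keeper above 0.8 rad), for 0.2 s.
2. the large cog sits fully home on the hub's shoulder, its keyway on the master spline, boss outward (x of large_cog_mid in the frame of hub_shoulder between -0.004 and 0.004 m and y of large_cog_mid in the frame of hub_shoulder between -0.004 and 0.004 m and z of large_cog_mid in the frame of hub_shoulder between 0.0095 and 0.015 m and angle between the z axis of large_cog_mid and the z axis of hub_shoulder, either way round below 0.1 rad and angle between the x axis of large_cog_mid and the x axis of hub_shoulder, either way round below 0.25 rad and angle between large_cog_mid's own z axis and vertical below 0.8 rad), for 0.2 s.
3. the small cog sits fully home on the large one, keyway on the master spline, boss outward, large cog still home (all of step 2 and x of small_cog_mid in the frame of hub_shoulder between -0.004 and 0.004 m and y of small_cog_mid in the frame of hub_shoulder between -0.004 and 0.004 m and z of small_cog_mid in the frame of hub_shoulder between 0.0335 and 0.039 m and angle between the z axis of small_cog_mid and the z axis of hub_shoulder, either way round below 0.1 rad and angle between the x axis of small_cog_mid and the x axis of hub_shoulder, either way round below 0.25 rad and angle between small_cog_mid's own z axis and vertical below 0.8 rad), for 0.2 s.
At the end, for the whole second after the job is handed in: Both cogs are on the hub on the master spline, bosses outward, within 4 mm of its axis and square to it within 0.1 rad: the large one home on the shoulder and the small one home on it, each within 3 mm along the axis; the keeper arm is closed (under 0.1 rad); nothing moves (cogs under 0.02 m/s) (all of step 3 and value of joint keeper below 0.1 rad and linear speed of each of large_cog, small_cog below 0.02 m/s); the robot touches nothing.
It fails at once if the idler, can, bearing or spanner is moved more than 30 mm (distance of any of idler_mid, grease_mid, bearing_mid, spanner_grip from where it was at the start of the episode above 0.03 m).
It also fails if it takes over 72 s, if anything falls off the work surface, if the arm or the gripper's body presses on something with over 40 N, if the wrist force passes 120 N, or if a joint passes its speed limit or range.

## Working session

There is one attempt and no reset: what is moved stays moved. The work goes in short steps, each a Python script; the robot and the scene stay as the last script left them, time stands still between calls to the robot, and variables do not carry over. Pictures are saved under pics/ and viewed, about 8 in all and at most 12, crops included, and the job is handed in when it is done.

```bash
mkdir -p pics; ls; python3 - <<'E'
from station import *
import cv2,numpy as np
for n in("side","top"):
    p=capture(n);cv2.imwrite(f"pics/{n}0.png",p["img"])
    R=cv2.Rodrigues(p["rvec"])[0];print(n,p["mtx"].tolist(),"cam at",(-R.T@np.array(p["tvec"]).ravel()).round(),R.round(3).tolist())
    for q in["hub_shoulder","large_cog_mid","small_cog_mid","keeper","keeper_knob","idler_mid","grease_mid","bearing_mid","spanner_grip"]:
        print(q,[(np.round(d["box"]).tolist(),round(d["conf"],2)) for d in recognise(p,q)][:4])
print(current_t(),current_tool_pos(),current_eef_rot())
E
```

```text
pics
side [[472.91516823834496, 0.0, 313.3049624147934], [0.0, 472.91516823834496, 199.98715739857323], [0.0, 0.0, 1.0]] cam at [ 373. -891.  787.] [[0.98, -0.199, 0.013], [-0.108, -0.582, -0.806], [0.168, 0.788, -0.592]]
hub_shoulder [([324.0, 152.0, 350.0, 181.0], 0.74)]
large_cog_mid [([252.0, 231.0, 288.0, 250.0], 0.75), ([332.0, 277.0, 368.0, 304.0], 0.65), ([331.0, 246.0, 365.0, 270.0], 0.61), ([258.0, 197.0, 293.0, 221.0], 0.57)]
small_cog_mid [([321.0, 326.0, 351.0, 359.0], 0.66)]
keeper [([329.0, 134.0, 340.0, 158.0], 0.43)]
keeper_knob [([326.0, 130.0, 339.0, 158.0], 0.58)]
idler_mid [([260.0, 276.0, 288.0, 302.0], 0.97), ([422.0, 302.0, 455.0, 353.0], 0.59)]
grease_mid [([422.0, 300.0, 454.0, 353.0], 0.55)]
bearing_mid [([327.0, 130.0, 336.0, 158.0], 0.6), ([399.0, 247.0, 413.0, 261.0], 0.54)]
spanner_grip [([211.0, 168.0, 251.0, 197.0], 0.86), ([261.0, 277.0, 291.0, 305.0], 0.31)]
top [[499.83659948732594, 0.0, 315.99625141368233], [0.0, 499.83659948732594, 190.35274255706562], [0.0, 0.0, 1.0]] cam at [ 409.  -47. 1370.] [[0.002, -1.0, -0.006], [-0.992, -0.001, -0.127], [0.127, 0.006, -0.992]]
hub_shoulder [([267.0, 153.0, 283.0, 173.0], 0.71)]
large_cog_mid [([240.0, 218.0, 274.0, 246.0], 0.87), ([323.0, 160.0, 346.0, 188.0], 0.8), ([288.0, 224.0, 316.0, 256.0], 0.8)]
small_cog_mid [([411.0, 197.0, 436.0, 221.0], 0.69)]
keeper [([231.0, 155.0, 281.0, 165.0], 0.64)]
keeper_knob [([232.0, 152.0, 284.0, 164.0], 0.64)]
idler_mid [([354.0, 233.0, 376.0, 256.0], 0.88)]
grease_mid [([355.0, 234.0, 377.0, 253.0], 0.66), ([422.0, 118.0, 446.0, 143.0], 0.65)]
bearing_mid []
spanner_grip [([174.0, 255.0, 223.0, 290.0], 0.69)]
1.0 [242.66119435 575.97632606 231.30606337] [-0.39106125  0.58913643  0.39105336  0.58912362]
```

```bash
python3 - <<'E'
import cv2,numpy as np
t=cv2.imread("pics/top0.png")[100:300,160:460]; cv2.imwrite("pics/a.png",cv2.resize(t,(800,533),interpolation=cv2.INTER_CUBIC))
s=cv2.imread("pics/side0.png")[120:370,190:470]; cv2.imwrite("pics/b.png",cv2.resize(s,(672,600),interpolation=cv2.INTER_CUBIC))
E
```

```text
(no output)
```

View pics/a.png

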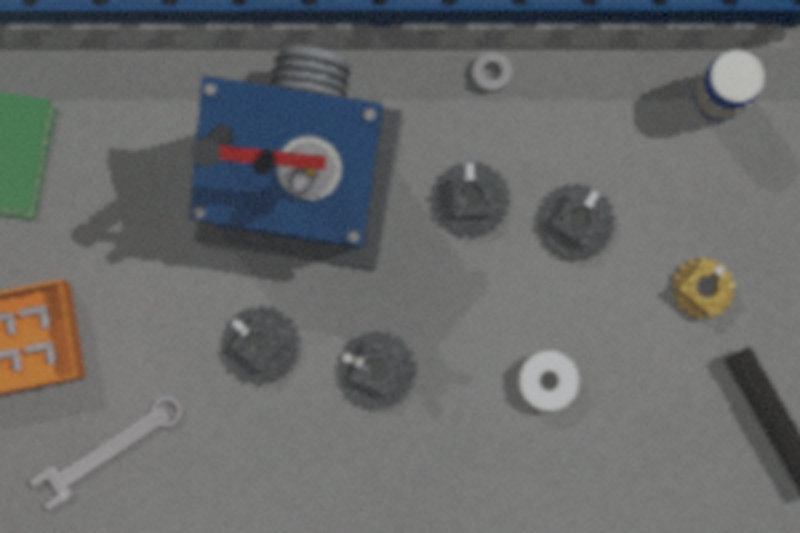

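View pics/b.png

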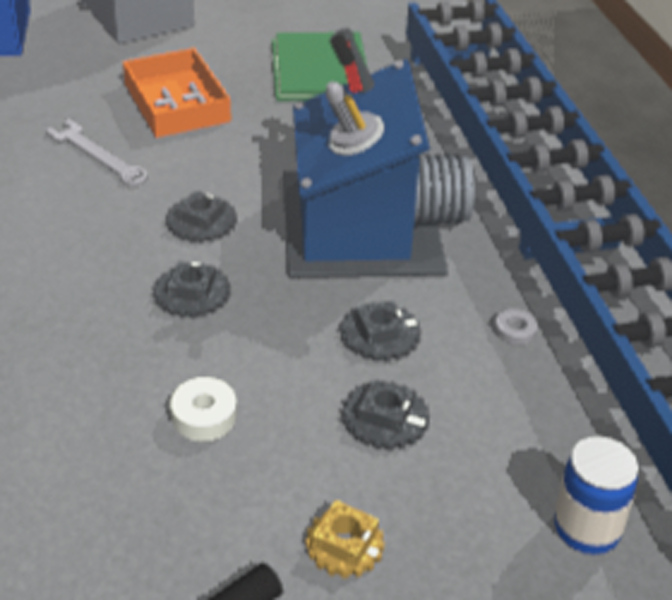

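Top view (crop a): the hub's shoulder disc is at crop (308,168) and the red keeper arm runs to its left. Four dark cogs show. The rightmost is at crop (575,222), which is full-image (376,183), and that is my large cog. The brass cog is at full-image (424,208). Side view (crop b) agrees. Next I zoom in for exact positions.

```bash
python3 - <<'E'
import cv2,numpy as np
def c(n,x,y,w,h,s=1):
    return cv2.resize(cv2.imread(f"pics/{n}0.png")[y:y+h,x:x+w],(400,300),interpolation=cv2.INTER_CUBIC)
A=np.vstack([np.hstack([c("top",225,125,80,60),c("side",300,120,80,60)]),np.hstack([c("top",355,165,80,60),c("side",305,275,120,90)])])
cv2.imwrite("pics/c.png",cv2.convertScaleAbs(A,alpha=1.4))
E
```

```text
(no output)
```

View pics/c.png

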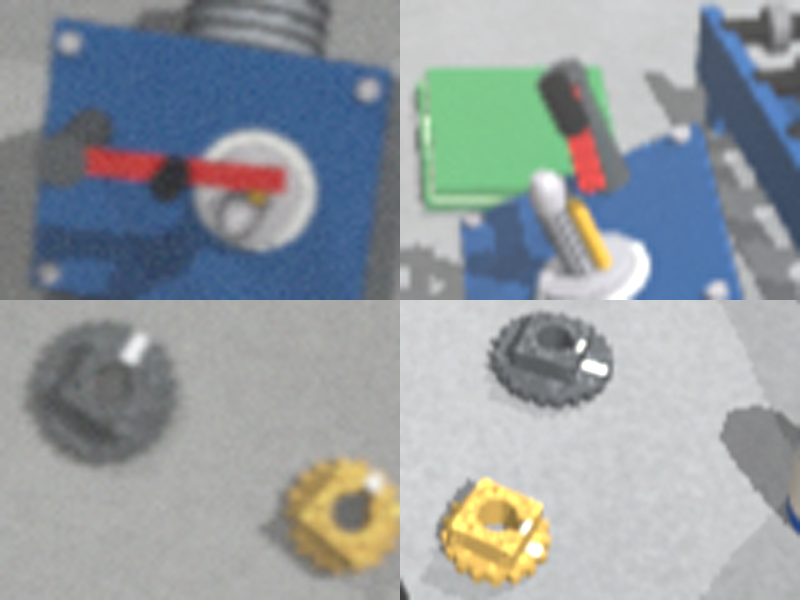

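```bash
cat > geo.py <<'E'
import cv2,numpy as np
from scipy.spatial.transform import Rotation as Rn
CAM={"side":None,"top":None}
def setcam(n,p): CAM[n]=(np.array(p["mtx"]),np.array(p["rvec"],float).reshape(3,1),np.array(p["tvec"],float).reshape(3,1))
def proj(n,X):
    K,r,t=CAM[n]; return cv2.projectPoints(np.atleast_2d(X).astype(float),r,t,K,None)[0][:,0]
def P(n):
    K,r,t=CAM[n]; return K@np.hstack([cv2.Rodrigues(r)[0],t])
def tri(a,b):
    X=cv2.triangulatePoints(P("top"),P("side"),np.array(a,float).reshape(2,1),np.array(b,float).reshape(2,1))[:,0]; X=X[:3]/X[3]
    return X,max(np.linalg.norm(proj("top",X)[0]-a),np.linalg.norm(proj("side",X)[0]-b))
def onz(n,uv,z):
    K,r,t=CAM[n];R=cv2.Rodrigues(r)[0];C=(-R.T@t).ravel();d=R.T@np.linalg.inv(K)@[uv[0],uv[1],1];return C+d*(z-C[2])/d[2]
E
cat > cl.py <<'E'
from station import *
from geo import *
for n in CAM:setcam(n,capture(n))
T=lambda u,v:np.array([225+u/5-.4,125+v/5-.4])
S=lambda u,v:np.array([300+(u-400)/5-.4,120+v/5-.4])
T2=lambda u,v:np.array([355+u/5-.4,165+(v-300)/5-.4])
S2=lambda u,v:np.array([305+(u-400)*.3-.35,275+(v-300)*.3-.35])
E
python3 - <<'E'
from cl import *
sc={"FR":(T(70,42),S(680,132)),"NR":(T(368,90),S(717,290)),"FL":(T(48,272),S(472,220)),"NL":(np.array([292.,188.6]),np.array([316.8,195.8]))}
Q={}
for k,(a,b) in sc.items(): Q[k],e=tri(a,b);print(k,Q[k].round(1),e.round(2))
M=np.array(list(Q.values()));c=M.mean(0);n=np.linalg.svd(M-c)[2][2];n*=np.sign(n[2]);print("c",c,"n",n,"tilt",np.degrees(np.arccos(n[2])),"yaw",np.degrees(np.arctan2(-n[1],-n[0])))
print("nose",tri(T(237,212),S(547,183)))
print("disc",tri(T(255,190),S(594,272)))
print("knob",tri(T(170,177),S(567,97)))
print("barend",tri(T(285,181),S(594,188)))
for nm,bt,bs,pt,ps in[("L",T2(113,378),S2(558,339),T2(135,348),S2(594,368)),("S",T2(352,511),S2(497,515),T2(374,482),S2(535,549))]:
    print(nm,"bore",tri(bt,bs),onz("top",bt,24),onz("side",bs,24),"stripe",tri(pt,ps),onz("top",pt,8),onz("side",ps,8))
E
```

```text
FR [706.5 151.5 165.7] 0.18
NR [683.1   4.1 164.9] 0.43
FL [599.4 168.9 112.6] 0.03
NL [575.4  21.3 113.4] 0.33
c [641.12984057  86.44260206 139.1692421 ] n [-0.42788627  0.06873739  0.90121502] tilt 25.681761487852953 yaw -9.126253909423188
nose (array([615.03073606,  65.16030832, 195.6251519 ]), np.float64(0.35512518812062277))
disc (array([637.39099221,  60.97314082, 143.88104016]), np.float64(0.6018935618854775))
knob (array([628.26282333,  93.43145642, 225.75780033]), np.float64(0.5744334643618089))
barend (array([630.11470743,  41.44285727, 204.94455494]), np.float64(0.48140523348912356))
L bore (array([ 609.22294137, -205.07543836,   26.37094118]), np.float64(0.13941804027181226)) [ 609.84826232 -205.39958942   24.        ] [ 609.64546155 -202.93987377   24.        ] stripe (array([ 629.48608345, -219.53704557,    9.90874926]), np.float64(0.4202946666999628)) [ 628.9707589  -219.62876594    8.        ] [ 631.062644   -217.88014135    8.        ]
S bore (array([ 537.17455086, -332.85737241,   26.68355589]), np.float64(0.03427755447934678)) [ 537.37093824 -333.41862467   24.        ] [ 537.82047748 -330.88984043   24.        ] stripe (array([ 555.5886595 , -348.76290561,   11.02195706]), np.float64(0.611948469707012)) [ 554.84971274 -349.25522666    8.        ] [ 557.50793847 -346.69092973    8.        ]
```

```bash
cat > rob.py <<'E'
from station import *
from geo import *
yaw=np.radians(-9.0); d=np.array([np.cos(yaw),np.sin(yaw),0]); t=np.radians(25)
a=-np.sin(t)*d+np.cos(t)*np.array([0,0,1.]); yp=np.array([-d[1],d[0],0]); xs=np.cross(yp,a)   # xs up-slope
SH=np.array([615.5,65,193.])-55*a
def H(x,y,s): return SH+x*xs+y*yp+s*a
def ori(ang,ax=a,x0=xs,y0=yp):  # jaw dir at angle ang from up-slope, ccw seen from outside
    z=np.cos(ang)*x0+np.sin(ang)*y0; x=-ax
    return Rn.from_matrix(np.column_stack([x,np.cross(z,x),z])).as_quat()
def dori(ang): return ori(ang,np.array([0,0,1.]),np.array([1.,0,0]),np.array([0,1.,0]))
E
python3 - <<'E'
from rob import *
print(a,xs,SH)
for k in [-3.14,-2.5,-2,-1.57,-1,-.5,0,.5,1,1.57,2,2.5]:
    q=ik(H(19,30,150),ori(k)); q2=ik(H(0,0,60),ori(k)); q3=ik([609.7,-204.5,60],dori(k)); q4=ik([537.5,-332.5,60],dori(k))
    print(k,*[None if x is None else np.round(x,2)[[0,1,2,3,4,5]] for x in(q,q2)],*[None if x is None else np.round(x,2)[5] for x in(q3,q4)])
E
```

```text
[-0.41741513  0.06611206  0.90630779] [ 0.89514963 -0.14177777  0.42261826] [638.45783213  61.36383661 143.15307171]
-3.14 None None None 2.48
-2.5 None None 2.07 1.84
-2 [ 0.1  -0.11  1.9  -0.14  0.93  2.32] [ 0.03 -0.    1.97 -0.12  0.74  2.26] 1.57 1.34
-1.57 [ 0.1  -0.11  1.9  -0.14  0.93  1.89] [ 0.03 -0.    1.97 -0.12  0.74  1.83] 1.14 0.91
-1 [ 0.1  -0.11  1.9  -0.14  0.93  1.32] [ 0.03 -0.    1.97 -0.12  0.74  1.26] 0.57 0.34
-0.5 [ 0.1  -0.11  1.9  -0.14  0.93  0.82] [ 0.03 -0.    1.97 -0.12  0.74  0.76] 0.07 -0.16
0 [ 0.1  -0.11  1.9  -0.14  0.93  0.32] [ 0.03 -0.    1.97 -0.12  0.74  0.26] -0.43 -0.66
0.5 [ 0.1  -0.11  1.9  -0.14  0.93 -0.18] [ 0.03 -0.    1.97 -0.12  0.74 -0.24] -0.93 -1.16
1 [ 0.1  -0.11  1.9  -0.14  0.93 -0.68] [ 0.03 -0.    1.97 -0.12  0.74 -0.74] -1.43 -1.66
1.57 [ 0.1  -0.11  1.9  -0.14  0.93 -1.25] [ 0.03 -0.    1.97 -0.12  0.74 -1.31] -2.0 -2.23
2 [ 0.1  -0.11  1.9  -0.14  0.93 -1.68] [ 0.03 -0.    1.97 -0.12  0.74 -1.74] -2.43 None
2.5 [ 0.1  -0.11  1.9  -0.14  0.93 -2.18] [ 0.03 -0.    1.97 -0.12  0.74 -2.24] None None
```

```bash
python3 - <<'E'
from rob import *
move_to(H(19,30,150),ori(0)); move_linear(H(19,30,64))
print(current_t(),current_wrist_force().round(1) if hasattr(current_wrist_force(),'round') else current_wrist_force())
grasp(30)
print(current_t(),current_width(),np.round(current_wrist_force(),1),np.round(current_moment(),2))
for n in CAM:cv2.imwrite(f"pics/{n}1.png",capture(n)["img"])
c=lambda n,x,y:cv2.resize(cv2.imread(f"pics/{n}1.png")[y:y+75,x:x+100],(400,300),interpolation=cv2.INTER_CUBIC)
cv2.imwrite("pics/d.png",np.hstack([c("top",215,110),c("side",290,100)]))
E
```

```text
3.95 [0.2 0.5 0.6]
4.5917 0.17701583559963963 [-3.   0.4  3.2] [ 0.02  0.5  -0.02]
```

View pics/d.png

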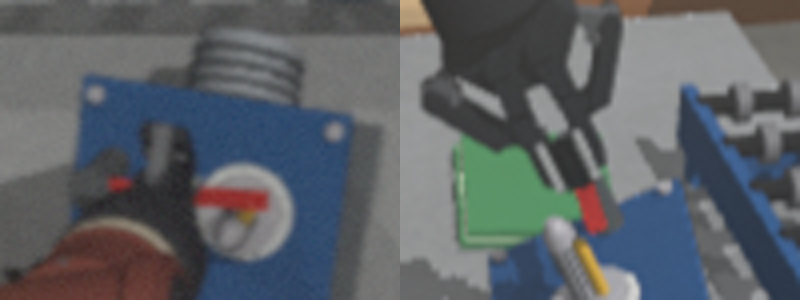

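The jaws hold the knob (opening 15 mm). I swing the arm open along its arc.

```bash
python3 - <<'E'
from rob import *
for th in np.linspace(0,1.45,11)[1:]:
    move_linear(H(19+55*np.sin(th),85-55*np.cos(th),64),ori(th),velocity=60)
    print(round(th,2),np.round(current_wrist_force(),1),round(current_width(),2),round(current_t(),2))
ungrasp()
move_linear(H(19+55*np.sin(th),85-55*np.cos(th),130),ori(th),velocity=250)
move_to([609.7,-204.5,120],dori(-.64))
for n in CAM:cv2.imwrite(f"pics/{n}2.png",capture(n)["img"])
print(current_t())
c=lambda n,x,y:cv2.resize(cv2.imread(f"pics/{n}2.png")[y:y+60,x:x+80],(400,300),interpolation=cv2.INTER_CUBIC)
cv2.imwrite("pics/e.png",cv2.convertScaleAbs(np.vstack([np.hstack([c("top",225,125),c("side",300,120)]),np.hstack([c("top",355,165),c("side",310,265)])]),alpha=1.3))
E
```

```text
0.14 [-1.5  3.   3. ] 0.18 4.98
0.29 [-2.2  4.5  3.4] 0.18 5.28
0.43 [-2.3  5.9  3.1] 0.18 5.57
0.58 [-2.5  7.3  3.8] 0.18 5.86
0.72 [-3.   7.   4.2] 0.17 6.15
0.87 [-5.9  6.2  5.6] 0.17 6.44
1.01 [-5.9  6.   4.5] 0.18 6.73
1.16 [-7.9  7.3  5.7] 0.18 7.03
1.3 [-8.5  5.   5.9] 0.18 7.32
1.45 [-8.1  4.6  6.3] 0.17 7.61
10.2417
```

View pics/e.png

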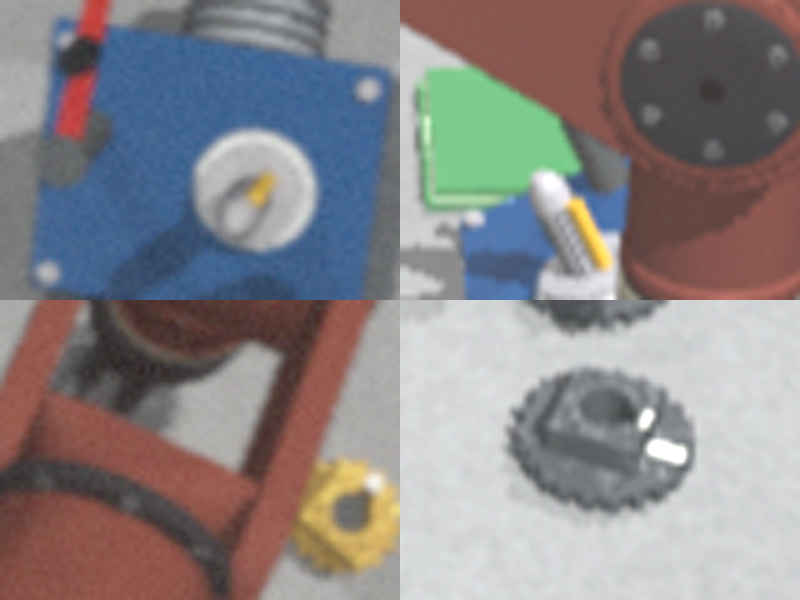

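```bash
python3 - <<'E'
from cl import *
import rob
from rob import a,xs,yp,SH
from scipy.optimize import least_squares
obs=[("top",T(255,191),0,0,0),("top",T(236,213),0,0,54),("side",S(546,180),0,0,55),("top",T(254,201),13,1,40),("top",T(272,178),13,1,1),("side",S(576,202),13,1,40),("side",S(605,267),13,1,1)]
def f(p):
    k=np.cos(p[3])*xs+np.sin(p[3])*yp
    return np.concatenate([proj(n,p[:3]+r*k+s*a)[0]-uv for n,uv,r,_,s in obs])
for th0 in(-1.,-2):
    r=least_squares(f,[*SH,th0]);print(r.x.round(2),r.cost);print(r.fun.reshape(-1,2).round(2).tolist())
print("old",SH)
E
```

```text
[635.46  62.61 147.91  -0.8 ] 2.8613880942464376
[[-0.72, -0.27], [-0.34, 0.9], [-0.54, -0.34], [1.23, -1.19], [-0.05, -0.49], [-0.39, 0.66], [-0.09, -0.14]]
[635.46  62.61 147.91  -0.8 ] 2.8613880944846954
[[-0.72, -0.27], [-0.34, 0.9], [-0.54, -0.34], [1.23, -1.19], [-0.05, -0.49], [-0.39, 0.66], [-0.09, -0.14]]
old [638.45783213  61.36383661 143.15307171]
```

Keeper is open (about 1.45 rad). The hub's key sits at about -0.8 rad from up-slope. Now I square up the large cog with a first squeeze, then grasp it.

```bash
python3 - <<'E'
from rob import *
x,y=609.7,-204.5
def w(s):print(s,round(current_t(),2),np.round(current_tool_pos(),1),np.round(current_wrist_force(),1),round(current_width(),3))
move_to([x,y,60],dori(.93)); move_linear([x,y,10]);w("d"); grasp(20);w("g1"); ungrasp(); move_linear([x,y,40],velocity=250)
move_to([x,y,40],dori(-.64)); move_linear([x,y,10]); grasp(60);w("g2")
move_linear([x,y,150],velocity=250);w("up")
for n in CAM:cv2.imwrite(f"pics/{n}3.png",capture(n)["img"])
c=lambda n,x,y:cv2.resize(cv2.imread(f"pics/{n}3.png")[y:y+90,x:x+120],(400,300),interpolation=cv2.INTER_CUBIC)
p=proj("top",[0,0,1]) if 0 else None
cv2.imwrite("pics/f.png",cv2.convertScaleAbs(np.hstack([c("top",330,140),c("side",300,190)]),alpha=1.3))
E
```

```text
d 12.22 [ 609.4 -204.3    9.5] [ 0.2 -0.3  0.8] 1.003
g1 12.72 [ 610.5 -205.1   11.4] [-1.1  0.1  6.7] 0.471
g2 15.74 [ 610.5 -204.7   11.2] [-0.2  1.3  3.5] 0.452
up 16.45 [ 608.2 -203.9  147.8] [-1.2  0.6 -3.8] 0.447
```

View pics/f.png

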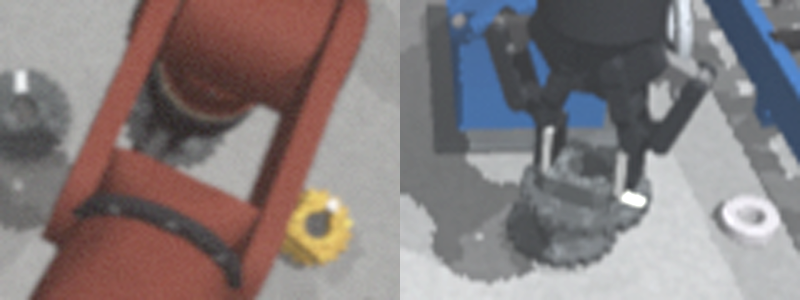

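```bash
cat >> rob.py <<'E'
SH=np.array([635.46,62.61,147.91])-1.5*a
def F(): 
    f=np.array(current_wrist_force()); return np.array([f@xs,f@yp,f@a])
def loc(): 
    p=np.array(current_tool_pos())-SH; return np.array([p@xs,p@yp,p@a])
def descend(s0,s1,x,y,ang,f0,step=3,k=.12,lim=18,v=60):
    s=s0
    while s>s1:
        s=max(s-step,s1); move_linear(H(x,y,s),ori(ang),velocity=v); f=F()-f0
        print(f"s {s:.1f} act {loc().round(1)} f {f.round(1)} x {x:.1f} y {y:.1f} w {current_width():.3f} m {np.dot(current_moment(),a):.2f} t {current_t():.1f}")
        if f[2]>lim: break
        if abs(f[0])>2: x+=k*f[0]
        if abs(f[1])>2: y+=k*f[1]
    return s,x,y
E
sed -i 's/^def H(x,y,s).*/def H(x,y,s): return globals()["SH"]+x*xs+y*yp+s*a/' rob.py
python3 - <<'E'
from rob import *
move_linear(np.array([609.7,-204.5,280]),velocity=300)
move_to(H(0,0,90),ori(-.8)); wait(.3)
f0=F();np.save("f0.npy",f0);print(f0.round(1),loc().round(1),current_t())
print(descend(90,54,0,0,-.8,f0))
for n in CAM:cv2.imwrite(f"pics/{n}4.png",capture(n)["img"])
c=lambda n,x,y:cv2.resize(cv2.imread(f"pics/{n}4.png")[y:y+90,x:x+120],(400,300),interpolation=cv2.INTER_CUBIC)
cv2.imwrite("pics/g.png",cv2.convertScaleAbs(np.hstack([c("top",215,110),c("side",280,110)]),alpha=1.3))
E
```

```text
[-1.4 -0.7 -3.1] [ 0.9 -0.8 90. ] 18.5167
s 87.0 act [-0.2 -0.3 86.6] f [0.6 1.1 1.1] x 0.0 y 0.0 w 0.452 m -0.00 t 18.8
s 84.0 act [-0.4  0.  83.7] f [0.3 0.5 0.4] x 0.0 y 0.0 w 0.448 m -0.02 t 19.0
s 81.0 act [-0.3 -0.  80.7] f [-0.4  0.9  0.2] x 0.0 y 0.0 w 0.450 m -0.02 t 19.3
s 78.0 act [-0.3 -0.  77.7] f [-0.5  0.9  0.4] x 0.0 y 0.0 w 0.446 m -0.01 t 19.5
s 75.0 act [-0.3 -0.1 74.7] f [-0.3  1.1  0.6] x 0.0 y 0.0 w 0.447 m -0.02 t 19.8
s 72.0 act [-0.3 -0.1 71.7] f [ 0.1 -0.2  0.7] x 0.0 y 0.0 w 0.452 m -0.01 t 20.0
s 69.0 act [-0.3 -0.  68.7] f [0.1 0.1 1.3] x 0.0 y 0.0 w 0.452 m -0.03 t 20.3
s 66.0 act [-0.3 -0.1 65.7] f [0.3 0.3 1.3] x 0.0 y 0.0 w 0.450 m -0.03 t 20.5
s 63.0 act [-0.3 -0.  62.7] f [1.  1.2 0.4] x 0.0 y 0.0 w 0.446 m 0.02 t 20.8
s 60.0 act [-0.7  0.  59.6] f [-1.4  1.3  0.3] x 0.0 y 0.0 w 0.444 m -0.04 t 21.0
s 57.0 act [-0.7  0.  56.4] f [-1.1  1.6 -0.6] x 0.0 y 0.0 w 0.452 m -0.03 t 21.3
s 54.0 act [-0.7  0.1 53.4] f [-2.   1.5 -1.5] x 0.0 y 0.0 w 0.449 m -0.00 t 21.5
(54, 0, 0)
```

View pics/g.png

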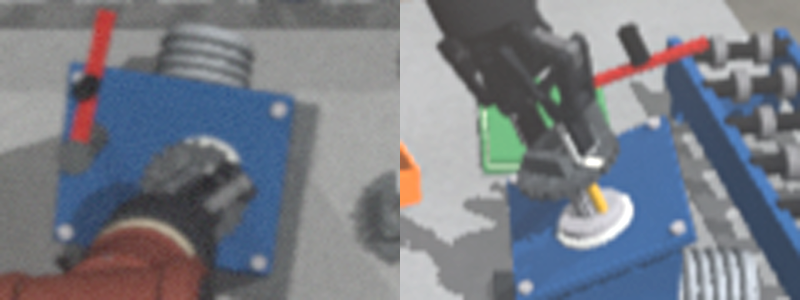

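The cog is around the shaft, its white stripe (595,160) lined up with the yellow key below it (597,190), and contact forces are near zero. I continue down.

```bash
python3 - <<'E'
from rob import *
f0=np.load("f0.npy")
print(descend(54,2,-.3,0,-.8,f0,step=4,k=.1,lim=14))
E
```

```text
s 50.0 act [-0.6  0.2 49.7] f [-2.3  3.9 -1.8] x -0.3 y 0.0 w 0.448 m 0.03 t 21.9
s 46.0 act [-0.5  0.6 45.9] f [-1.4  3.7 -1.9] x -0.5 y 0.4 w 0.447 m 0.02 t 22.1
s 42.0 act [-0.4  0.7 41.9] f [-2.   3.7 -1. ] x -0.5 y 0.8 w 0.452 m 0.02 t 22.4
s 38.0 act [-0.4  0.8 37.9] f [-1.   1.5 -0.5] x -0.7 y 1.1 w 0.454 m 0.01 t 22.6
s 34.0 act [-0.4  0.9 33.9] f [-0.5  1.2 -0.3] x -0.7 y 1.1 w 0.449 m 0.02 t 22.9
s 30.0 act [-0.5  0.9 29.8] f [-0.4  0.6  0.5] x -0.7 y 1.1 w 0.449 m 0.02 t 23.1
s 26.0 act [-0.5  1.1 25.8] f [ 0.1 -0.2  0.2] x -0.7 y 1.1 w 0.452 m -0.00 t 23.4
s 22.0 act [-0.5  1.1 21.8] f [0.1 0.4 0.5] x -0.7 y 1.1 w 0.450 m 0.02 t 23.6
s 18.0 act [-0.5  1.2 17.8] f [-0.1 -0.5  0.3] x -0.7 y 1.1 w 0.450 m -0.00 t 23.9
s 14.0 act [-0.5  1.1 13.8] f [-0.5  0.9  0.6] x -0.7 y 1.1 w 0.449 m -0.05 t 24.1
s 10.0 act [-0.4  1.2 11.5] f [-3.8 -0.5 15.1] x -0.7 y 1.1 w 0.445 m 0.02 t 24.4
(10, np.float64(-0.737021161743341), np.float64(1.124755168756681))
```

The large cog bottoms at s=11.5, where I expected the shoulder. I release it and fetch the brass cog.

```bash
python3 - <<'E'
from rob import *
ungrasp(); print(F().round(1))
move_linear(H(-.45,1.15,110),ori(-.8),velocity=200)
x,y=537.5,-332.5
def w(s):print(s,round(current_t(),2),np.round(current_tool_pos(),1),np.round(current_wrist_force(),1),round(current_width(),3))
move_to([x,y,120],dori(.85))
move_linear([x,y,10]);w("d"); grasp(20);w("g1"); ungrasp(); move_linear([x,y,40],velocity=250)
move_to([x,y,40],dori(-.72)); move_linear([x,y,10]); grasp(60);w("g2")
move_linear([x,y,150],velocity=250);w("up")
q={n:capture(n) for n in CAM}
for n in CAM:cv2.imwrite(f"pics/{n}5.png",q[n]["img"])
c=lambda n,x,y:cv2.resize(cv2.imread(f"pics/{n}5.png")[y:y+90,x:x+120],(400,300),interpolation=cv2.INTER_CUBIC)
cv2.imwrite("pics/h.png",cv2.convertScaleAbs(np.vstack([np.hstack([c("top",215,110),c("side",290,110)]),np.hstack([c("top",380,150),c("side",280,250)])]),alpha=1.3))
E
```

```text
[-0.2 -0.5 -0.6]
d 28.62 [ 538.4 -333.1   11. ] [ 0.2 -0.1  0.4] 1.001
g1 29.12 [ 538.1 -332.9   11. ] [0.2 0.1 3.9] 0.464
g2 32.14 [ 538.4 -333.2   11.3] [ 0.5 -0.7  3.6] 0.451
up 32.85 [ 536.  -331.4  147.7] [-0.3  0.7 -4.1] 0.452
```

View pics/h.png

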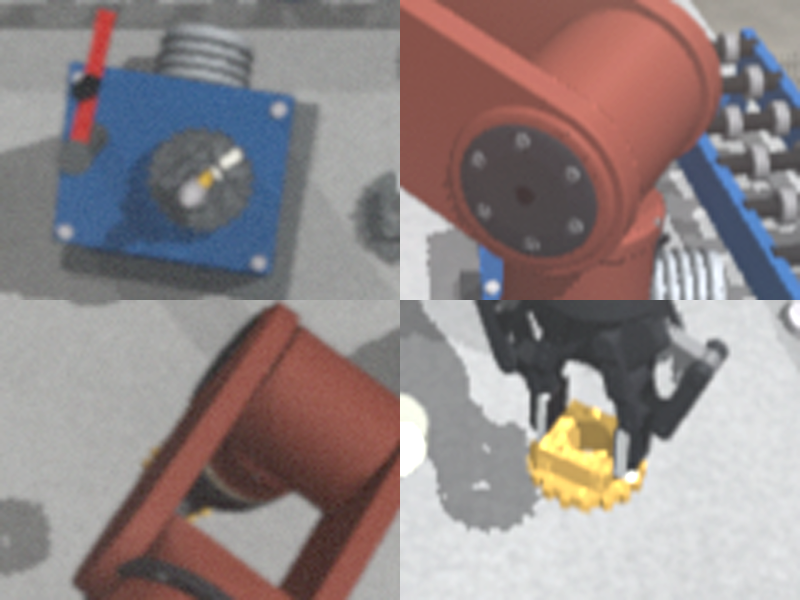

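The large cog is seated with its stripe in line with the yellow key (top view, about (225,165)), and the brass cog is held square. I insert it on the axis I just found.

```bash
python3 - <<'E'
from rob import *
move_linear(np.array([537.5,-332.5,280]),velocity=300)
move_to(H(-.45,1.15,90),ori(-.8)); wait(.3)
f0=F();print(f0.round(1),loc().round(1),current_t())
s,x,y=descend(90,70,-.45,1.15,-.8,f0,step=10)
print(descend(s,31,x,y,-.8,f0,step=3,k=.1,lim=14))
E
```

```text
[-1.7  0.1 -3.8] [ 0.1  0.5 90. ] 35.35
s 80.0 act [-1.4  0.9 79.1] f [ 0.  -0.2  2. ] x -0.5 y 1.1 w 0.448 m -0.03 t 35.7
s 70.0 act [-1.3  1.  69.2] f [0.1 0.3 1.4] x -0.5 y 1.1 w 0.446 m 0.01 t 36.0
s 67.0 act [-0.6  1.2 66.9] f [-0.2 -1.2  1. ] x -0.5 y 1.1 w 0.450 m 0.04 t 36.2
s 64.0 act [-0.7  1.1 63.8] f [0.4 0.4 0.3] x -0.5 y 1.1 w 0.449 m 0.02 t 36.5
s 61.0 act [-0.7  1.1 60.7] f [-0.1  0.   0.8] x -0.5 y 1.1 w 0.453 m -0.01 t 36.7
s 58.0 act [-0.8  1.1 57.7] f [ 0.8  0.2 -0.2] x -0.5 y 1.1 w 0.452 m -0.01 t 37.0
s 55.0 act [-0.8  1.1 54.7] f [-0.7  0.1  0.4] x -0.5 y 1.1 w 0.446 m -0.03 t 37.2
s 52.0 act [-0.8  1.1 51.7] f [-1.4 -0.3  0.3] x -0.5 y 1.1 w 0.449 m -0.05 t 37.5
s 49.0 act [-0.8  1.1 48.6] f [-1.5 -0.6 -0.6] x -0.5 y 1.1 w 0.449 m -0.03 t 37.7
s 46.0 act [-0.8  1.1 45.6] f [-1.8 -0.  -1.6] x -0.5 y 1.1 w 0.445 m 0.06 t 38.0
s 43.0 act [-0.8  1.1 42.6] f [-1.5 -0.3 -0.2] x -0.5 y 1.1 w 0.446 m 0.03 t 38.2
s 40.0 act [-0.8  1.1 39.7] f [-1.1 -1.  -0.4] x -0.5 y 1.1 w 0.449 m 0.02 t 38.5
s 37.0 act [-0.8  1.1 36.7] f [-2.9 -0.6 -0.8] x -0.5 y 1.1 w 0.448 m 0.01 t 38.7
s 34.0 act [-0.7  1.1 35.6] f [-7.3 -1.8 14.4] x -0.7 y 1.1 w 0.449 m -0.06 t 39.0
(34, np.float64(-0.7435374972313396), 1.15)
```

```bash
python3 - <<'E'
from rob import *
ungrasp(); print("rel",F().round(1))
move_linear(H(-.5,1.15,120),ori(-.8),velocity=200)
old=np.array([615.5,65,193.])-55*a; o=old-SH; px,py=19+o@xs,85+o@yp; print("pivot",px,py,o@a)
K=lambda th,s:H(px+55*np.sin(th),py-55*np.cos(th),s)
move_to(K(1.45,130),ori(1.45))
move_linear(K(1.45,62),ori(1.45)); print(F().round(1)); grasp(30); print("w",current_width())
for th in list(np.linspace(1.45,0,11)[1:])+[-.05,-.09]:
    move_linear(K(th,62),ori(th),velocity=60); f=F(); lx=loc()
    print(round(th,2),f.round(1),"act",lx.round(1),"th",np.arctan2(lx[0]-px,py-lx[1]).round(3),round(current_width(),3),round(current_t(),1))
    if th<=0 and f[0]>12: break
E
```

```text
rel [ 0.8 -0.6  0.5]
pivot 19.849821842878164 84.23814321181938 -4.144968067382722
[0.3 1.2 0.7]
w 0.1726772601377837
1.3 [-0.8 -2.1  5.2] act [73.1 69.5 62.5] th 1.301 0.173 43.5
1.16 [-1.9 -3.5  7.3] act [70.4 61.8 62.5] th 1.152 0.169 43.8
1.02 [-2.1 -3.8  7.3] act [66.5 54.5 62.5] th 1.003 0.174 44.0
0.87 [-0.5 -2.9  6.2] act [62.5 48.3 62.5] th 0.87 0.175 44.3
0.72 [-0.7 -4.2  7.4] act [56.9 42.2 62.5] th 0.722 0.174 44.6
0.58 [-1.6 -6.1  7.6] act [50.3 36.8 62.4] th 0.572 0.172 44.9
0.44 [ 0.2 -5.1  5.5] act [44.1 33.4 62.5] th 0.445 0.175 45.2
0.29 [-0.4 -7.1  8.4] act [36.5 29.9 62.5] th 0.297 0.174 45.5
0.15 [ 1.5 -7.6  5.7] act [29.4 28.1 62.5] th 0.168 0.174 45.8
0.0 [ 1.3 -9.8  7.2] act [21.  26.7 62.5] th 0.021 0.172 46.1
-0.05 [ -0.1 -10.2   6.9] act [18.4 26.5 62.5] th -0.024 0.172 46.3
-0.09 [  1.  -10.8   8.1] act [16.2 26.5 62.5] th -0.063 0.174 46.6
```

No stop has been felt yet, so I keep closing until the force rises.

```bash
python3 - <<'E'
from rob import *
px,py=19.85,84.24
K=lambda th,s:H(px+55*np.sin(th),py-55*np.cos(th),s)
for th in np.arange(-.12,-.5,-.03):
    move_linear(K(th,62),ori(th),velocity=40); f=F(); lx=loc()
    print(round(th,2),f.round(1),"act",lx.round(1),"th",np.arctan2(lx[0]-px,py-lx[1]).round(3),round(current_t(),1))
    if f[0]>12: break
for n in CAM:cv2.imwrite(f"pics/{n}6.png",capture(n)["img"])
c=lambda n,x,y:cv2.resize(cv2.imread(f"pics/{n}6.png")[y:y+75,x:x+100],(400,300),interpolation=cv2.INTER_CUBIC)
cv2.imwrite("pics/i.png",cv2.convertScaleAbs(np.hstack([c("top",220,115),c("side",290,105)]),alpha=1.3))
E
```

```text
-0.12 [  1.9 -12.    7.4] act [15.  26.5 62.5] th -0.084 46.8
-0.15 [  4.6 -12.3   3.4] act [14.8 26.7 62.6] th -0.087 47.1
-0.18 [  7.7 -12.3  -0.7] act [14.8 27.1 62.6] th -0.089 47.3
-0.21 [ 10.7 -12.6  -4.1] act [14.7 27.4 62.7] th -0.091 47.6
-0.24 [ 13.6 -12.6  -8.7] act [14.6 27.7 62.8] th -0.093 47.8
```

View pics/i.png

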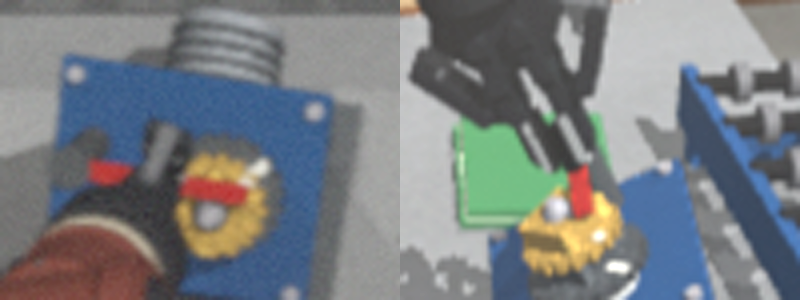

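The stop is solid at x=14.8 mm, right beside the nose: force rises and the arm no longer moves. I unload, release, back off and check.

```bash
python3 - <<'E'
from rob import *
px,py=19.85,84.24
K=lambda th,s:H(px+55*np.sin(th),py-55*np.cos(th),s)
move_linear(H(14.4,27.7,62),ori(-.09),velocity=40); print(F().round(1),loc().round(1))
ungrasp(); print(F().round(1)); move_linear(H(14.4,27.7,150),ori(-.09),velocity=200)
move_to([350,350,350],dori(0)); wait(.3)
q={n:capture(n) for n in CAM}
for n in CAM:
    cv2.imwrite(f"pics/{n}7.png",q[n]["img"])
    for k in["idler_mid","grease_mid","bearing_mid","spanner_grip","small_cog_mid"]:print(n,k,[np.round(d["box"]).tolist() for d in recognise(q[n],k)][:1])
print(current_t())
c=lambda n,x,y:cv2.resize(cv2.imread(f"pics/{n}7.png")[y:y+60,x:x+80],(400,300),interpolation=cv2.INTER_CUBIC)
cv2.imwrite("pics/j.png",cv2.convertScaleAbs(np.hstack([c("top",225,125),c("side",300,120)]),alpha=1.3))
E
```

```text
[ 5.8 -3.3  0.9] [17.5 27.5 62.6]
[-0.7 -0.3 -0.1]
side idler_mid [[262.0, 276.0, 287.0, 302.0]]
side grease_mid [[420.0, 298.0, 455.0, 353.0]]
side bearing_mid [[398.0, 247.0, 414.0, 261.0]]
side spanner_grip [[213.0, 171.0, 251.0, 198.0]]
side small_cog_mid [[322.0, 152.0, 347.0, 173.0]]
top idler_mid [[353.0, 232.0, 376.0, 252.0]]
top grease_mid [[422.0, 118.0, 443.0, 146.0]]
top bearing_mid [[338.0, 118.0, 351.0, 134.0]]
top spanner_grip [[173.0, 249.0, 223.0, 288.0]]
top small_cog_mid [[260.0, 153.0, 285.0, 180.0]]
51.7833
```

View pics/j.png

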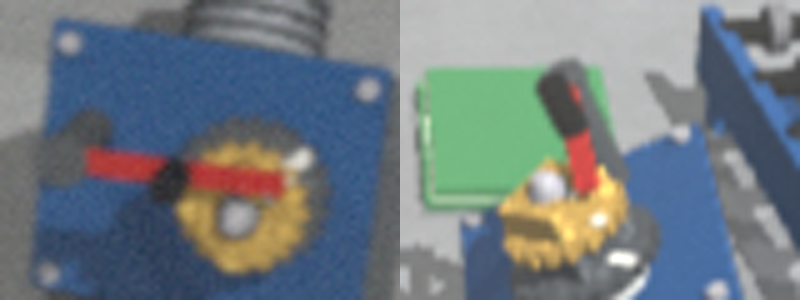

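Both cogs are seated, and the other things on the bench are still where they were. The unload move let the bar back off a few hundredths of a radian, so I nudge it to the stop again and let go under light load.

```bash
python3 - <<'E'
from rob import *
move_to(H(17,27.5,140),ori(-.09)); move_linear(H(17,27.5,62),ori(-.09)); grasp(20); print(loc().round(1))
for x in(13,11,9,7):
    move_linear(H(x,27.5,62),ori(-.09),velocity=30); f=F(); print(x,loc().round(1),f.round(1))
    if f[0]>7: break
ungrasp(); print(loc().round(1),F().round(1)); move_linear(H(loc()[0],27.5,150),ori(-.09),velocity=200)
move_to([350,350,350],dori(0)); wait(.2)
for n in CAM:cv2.imwrite(f"pics/{n}8.png",capture(n)["img"])
print(current_t(),F().round(1))
c=lambda n,x,y:cv2.resize(cv2.imread(f"pics/{n}8.png")[y:y+60,x:x+80],(400,300),interpolation=cv2.INTER_CUBIC)
cv2.imwrite("pics/k.png",cv2.convertScaleAbs(np.hstack([c("top",225,125),c("side",300,120)]),alpha=1.3))
E
```

```text
[17.3 27.5 62.4]
13 [15.2 27.4 62.5] [ 4.4 -1.5 -1.9]
11 [15.1 27.3 62.6] [ 8.9 -1.8 -6.8]
[10.9 27.5 62. ] [-1.2 -0.   0.1]
57.825 [-0.5  0.   0.3]
```

View pics/k.png

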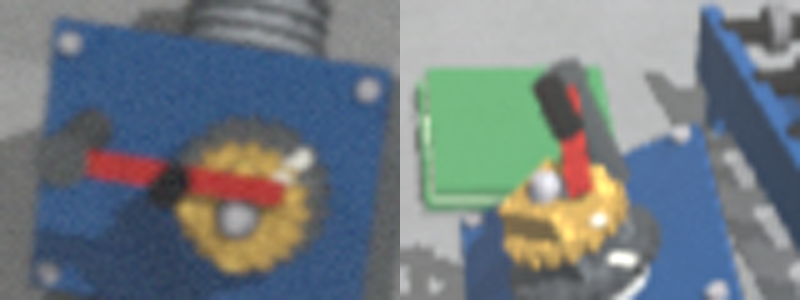

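The bar now rests at the stop, against the nose side and parallel to the box edge. Both cogs are home with their stripes in line. I hand in.

```bash
python3 -c "
from station import *
hand_in();print(current_t())"
```

```text
the job is handed in; nothing more can be done
the job is handed in; nothing more can be done
```

The job is handed in, at about 58 s of the 72 s allowed. Both cogs look fully home and the keeper arm is closed; no verdict was reported.

**What I did:** I swung the keeper open to about 1.45 rad, using its knob. I fitted the rightmost dark cog, then the brass cog, turned to the yellow spline (about -0.8 rad from up-slope). Then I closed the keeper to its stop and moved the arm clear.

**Last checks:**
- **Cogs:** The large cog bottomed at 11.5 mm on my hub scale and the brass one at 35.6 mm. The 24.1 mm between them matches the 24 mm cog height. In the pictures the white stripes line up with the spline and the bosses face outward.
- **Keeper:** My first release let it spring back a few hundredths of a radian, so I pushed it closed again until the force rose at the same solid stop. I could not read the joint angle itself. Being under 0.1 rad rests on that stop and on the bar looking parallel to the box edge.
- **Other things:** The idler, can, bearing and spanner were detected within a few pixels of their starting places, checked just before that last push. The bearing had a start reading only in the side view. The robot was touching nothing at the end.

**One disagreement:** The two cameras differed by about 2.5 mm in height. I settled the final depths by touch.

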